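# Set out the clamps, plane and packing for a violin glue-up

### The job

Get the bench ready for the next violin glue-up: stand the two pale maple spool clamps upright in the green-lined bay of the caddy and set the small brass plane on its sole in the cork-lined bay. On the packing rest, stack two of the coloured packing plates squarely on the black mark, the thicker of the two underneath, so that their top comes level with the steel ledges. Leave the dark clamp, the black plane and the spare plate where they are.

Things in the scene. Friction and masses are not known exactly. Their poses are not given: they have to be found in the camera images.
- caddy: Low wooden tray fixed to the bench, 190 x 100 mm (its x, y), 26 mm high, walls 6 mm; a 6 mm wall across the middle makes two bays, 86 x 88 mm inside: the green-lined bay centred at x = -46 mm, the cork-lined bay at x = +46 mm (y = 0). Things set in a bay rest 6 mm above the bench. Origin: centre of its underside.
- rest: Packing rest fixed to the bench: wooden base 140 x 90 mm (its x, y), 15 mm high; two steel ledges across its ends, tops 20 mm above the base's top (35 mm above the bench). Gap between the ledges: x from -41 to +41 mm, open at both y sides. A flush black mark, 60 x 38 mm (x, y), centred at x = y = 0, shows where plates lie, long side along x. Origin: centre of its underside.
- clamp_a: Pale maple spool clamp standing upright: two discs 34 mm in diameter and 14 mm thick (0 to 14 mm and 30 to 44 mm above its foot) joined by a thin steel rod, brass wing nut on top, 56 mm high in all, about 70 g. Origin: centre of its underside; z up along the rod. Belongs in the caddy.
- clamp_b: The other pale maple spool clamp, the same as clamp_a in all but place. Belongs in the caddy.
- clamp_dark: Dark brown spool clamp standing upright: two discs 34 mm in diameter and 14 mm thick (0 to 14 mm and 30 to 44 mm above its foot) joined by a thin steel rod, brass wing nut on top, 56 mm high in all, about 70 g. Origin: centre of its underside; z up along the rod. Looks like the maple ones but does not belong.
- plane_brass: Brass (yellow metal) thumb plane standing on its sole: body 62 x 24 mm (along its x and y) and 22 mm high, with a dark wooden button and a slanting steel blade on top up to about 38 mm; about 190 g. Grasp it across its 24 mm width. Origin: centre of the sole; z up. Belongs in the caddy.
- plane_black: Black thumb plane standing on its sole: body 62 x 24 mm (along its x and y) and 22 mm high, with a dark wooden button and a slanting steel blade on top up to about 38 mm; about 190 g. Grasp it across its 24 mm width. Origin: centre of the sole; z up. Does not belong.
- plate_red: Red packing plate, 56 x 34 mm (along its x and y), 8 mm thick, lying flat. Origin: centre of its underside.
- plate_white: White packing plate, 56 x 34 mm (along its x and y), 12 mm thick, lying flat. Origin: centre of its underside.
- plate_blue: Blue packing plate, 56 x 34 mm (along its x and y), 16 mm thick, lying flat. Origin: centre of its underside.
Things that resemble listed ones, but are neither listed nor needed, are in the scene too. Of the things that look like the plate_red, take the one that is nearest to the robot's base at the start.

How it is judged:
By the outcome, as a careful person would: the job done as asked, in the order asked, and still so for the second after the job is handed in, with the robot touching nothing.
It also fails if it takes over 109 s, if anything falls off the work surface, if the arm or the gripper's body presses on something with over 40 N, if the wrist force passes 120 N, or if a joint passes its speed limit or range.

### The arm

A 7-joint arm with a two-finger parallel gripper is mounted at the origin on the work surface. World frame = base frame: x ahead of the robot, y to its left, z up, the work surface at z = 0. Lengths are in m, angles in rad, forces in N, time in s.
With the tool pointing down it reaches from about 0.425 to 0.875 m from the base axis. Payload 4.7 kg.
Tool frame: the origin (TCP) lies between the finger pads; the fingertips stand 22 mm ahead of it and the grasp point (between the pads) lies 3 mm ahead of it (r.tip_extent is the distance from the TCP to the fingertips, in m); z points along the fingers, y is the line along which they close (so a half turn about z gives the same grasp; the last joint's range is limited). The gripper opens to 87 mm and grips with 3 to 60 N. Pads are 19 mm wide; open, the fingers measure 117 mm over their backs; the gripper's body (75 mm by 190 mm) begins 51 mm behind the grasp point.
Start: joints at [-1.272, 0.321, -0.07, 1.45, 0.023, 1.371, -0.057], TCP at [0.183, 0.624, 0.245] pointing down, gripper open.
Joint ranges: [-2.86, 2.86], [-0.3, 2.09], [-1.38, 1.24], [0.06, 2.45], [-1.56, 4.7], [0.09, 2.05], [-2.69, 2.69]. Speed limits (rad/s): [2.57, 2.57, 3.14, 3.14, 3.14, 3.14, 3.14].

### API

Orientations are given as a rotation vector (axis times angle).
In Python, from workcell import r gives the robot as it stands. The module is installed in compiled form; this text tells all that it offers.
- The arm moves only by the tool jog_arm, never from a script. Its argument "motion" is a list of rows, each a list of 3 entries, a list of its own where there are three numbers: the shift along the tool's x, y, z in cm, then the turn about the tool's z in degrees, then the opening, from -1 (shut) to 1 (fully open). In form: [[[dx, dy, dz], turn, grip], ...]. A call has 1 to 5 rows; each row shifts and turns the commanded pose from where the row before left it, along the tool's axes as they then stand; what a row does not reach is not made up. A row lasts 1/10 s, in which the tool goes at most 50 mm and 8.59 degrees, less where a joint would pass 70% of its speed; a pose out of reach is approached as far as the arm can. A call is refused whole if a number of a shift passes 5 or a number of a turn 8.59, either way. A call with a gripper value outside its range is refused whole. The fingers move at their own pace and stop on an object; "force" is the grip in N (left out, the last holds). Time passes only in rows, so rows that do not move let the fingers close. It gives the time, the measured TCP pose, the force, the opening and the grip force at its end, in the units of the state.
- r.observe(): the state, without advancing time (a new reading comes with each control period).
- r.snapshot(name): name is "side" or "top"; returns a dict with "img" (384x512x3 uint8, red, green, blue), "fx", "fy", "cx", "cy" (pixels), "rvec" (rotation vector, rad) and "tvec" (3), from world to camera coordinates, as OpenCV has them. Camera axes: x right, y down, z forward; pixel columns grow to the right and rows downward; lengths in m; the calibration is good to about 2 mm. A picture is of the moment at which its call begins. There is no depth.
- r.finish_job(): hands the job in; it is judged then, once.
The state is a dict: "t": time; "q": joint angles; "dq": joint speeds; "tau": joint torques, N m; "tool_pos": TCP position; "eef_rot": TCP orientation; "ft_force": force on the tool from outside, world axes, zero at the start; "torque": the same for the moment, N m; "grip_width": finger opening in m; "gripper_force": force on a finger pad.
Only numpy, scipy, OpenCV 4.12 (cv2) and the standard library are available. Lean on these libraries where they do the work, as an engineer would, in place of code of your own. Each camera call takes 0.05 s, during which the arm holds its last target. There are 200 camera calls.

## Working session

There is one attempt and no reset: what is moved stays moved. The work goes in short steps, Python scripts to look and compute and a tool call to move; the robot and the scene stay as the last step left them, time stands still between calls to the robot, and variables do not carry over. Pictures are saved under pics/ and viewed, at most 14 in all, crops included, and the job is handed in when it is done.

Besides the shell and the picture viewer there is one more tool, called after "Emit:" by a JSON object that holds its "fn" and its "kwargs", one argument or row to a line. jog_arm: Moves the arm, as the interface text tells. Its arguments: {"type":"object","properties":{"motion":{"type":"array"},"force":{"type":"number"}},"required":["motion"]}

```bash
mkdir -p pics; cat > h.py <<'E'
import numpy as np, cv2
from workcell import r
def snap(n,save=None):
    s=r.snapshot(n)
    if save: cv2.imwrite(f'pics/{save}.png',s['img'][:,:,::-1])
    return s
def ray(s,px,z):
    R=cv2.Rodrigues(np.array(s['rvec'],float))[0];t=np.array(s['tvec'],float)
    c=-R.T@t
    p=np.atleast_2d(np.array(px,float))
    d=np.c_[(p[:,0]-s['cx'])/s['fx'],(p[:,1]-s['cy'])/s['fy'],np.ones(len(p))]@R
    return c+d*((z-c[2])/d[:,2])[:,None]
def proj(s,P):
    return cv2.projectPoints(np.atleast_2d(np.array(P,float)),np.array(s['rvec'],float),np.array(s['tvec'],float),np.array([[s['fx'],0,s['cx']],[0,s['fy'],s['cy']],[0,0,1.]]),None)[0][:,0]
E
python3 - <<'E'
from h import *
for n in('top','side'):
    s=snap(n,n+'0'); R=cv2.Rodrigues(np.array(s['rvec'],float))[0]
    print(n,s['fx'],s['cx'],s['cy'],-R.T@np.array(s['tvec']),R.round(2).tolist())
    b=cv2.resize(s['img'],(800,600),interpolation=cv2.INTER_CUBIC); cv2.imwrite(f'pics/{n}0.png',b[:,:,::-1])
o=r.observe();print({k:np.round(v,3).tolist() for k,v in o.items()},r.tip_extent)
E
```

```text
top 359.6097223675284 255.46440991324377 187.50269374233025 [0.46488885 0.01345945 0.77784843] [[-0.13, -0.99, 0.0], [-0.97, 0.13, -0.21], [0.21, -0.03, -0.98]]
side 357.2893889850667 259.67447338563136 193.5386812412403 [0.44379562 0.71573621 0.62178595] [[-0.97, -0.24, 0.02], [-0.17, 0.61, -0.77], [0.18, -0.75, -0.63]]
{'t': 0.1, 'q': [-1.272, 0.322, -0.07, 1.452, 0.023, 1.371, -0.057], 'dq': [-0.0, -0.003, 0.0, -0.003, -0.001, -0.002, 0.0], 'tau': [-0.0, -49.257, -0.406, -31.34, -0.064, 0.039, 0.0], 'tool_pos': [0.183, 0.623, 0.244], 'eef_rot': [-0.446, -3.11, 0.003], 'ft_force': [0.487, -0.34, 0.033], 'torque': [-0.024, -0.003, -0.012], 'gripper_force': 0.0, 'grip_width': 0.087} 0.022
```

View pics/top0.png

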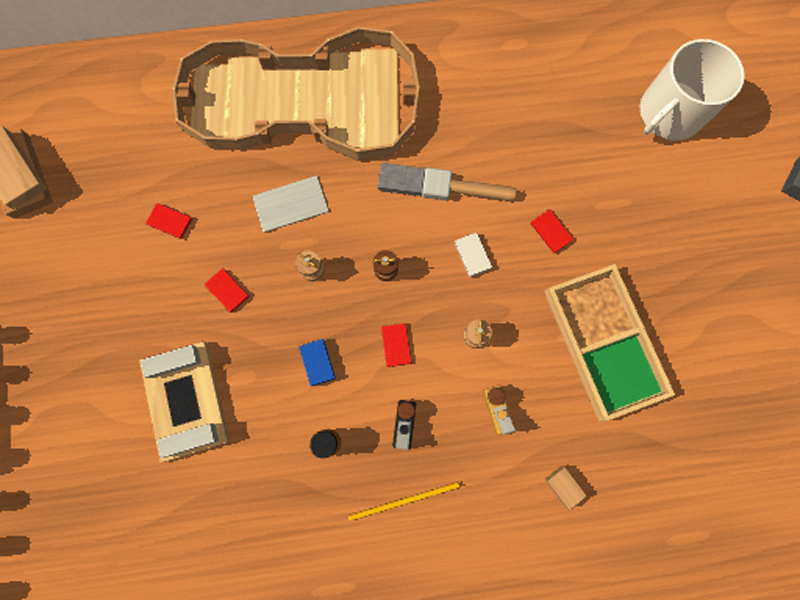

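View pics/side0.png

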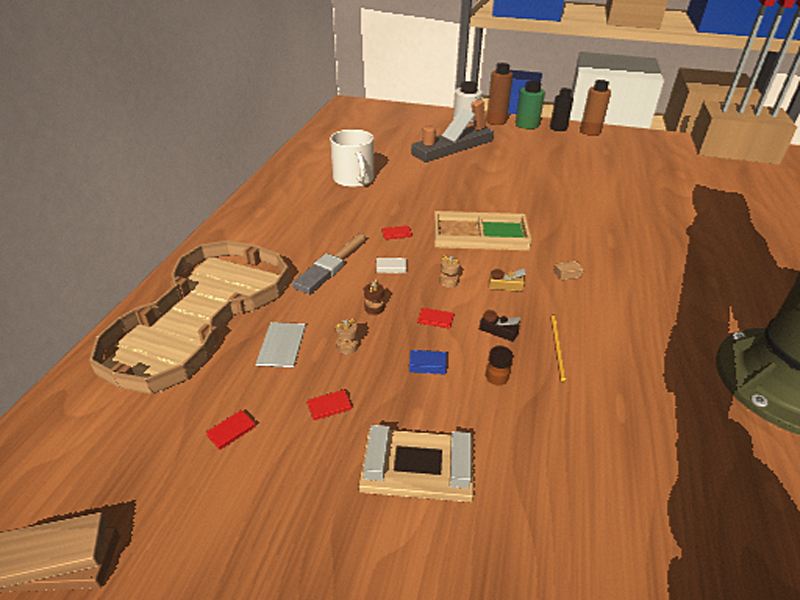

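The top view (800x600 scale) shows the red plates at (397,345), (228,290), (170,220) and (552,231), white at (473,254) and blue at (317,362). The maple clamps are at (309,265) and (478,333), the dark clamp at (385,265), the brass plane at (499,410), the rest at (183,401) and the caddy at (612,341). The stack is red 8 + white 12 = 20 mm, with white underneath.

```bash
cat > m.py <<'E'
from h import *
def comps(m,amin=40):
    n,l,st,c=cv2.connectedComponentsWithStats(m.astype(np.uint8))
    return [(l==i,st[i],c[i]) for i in range(1,n) if st[i,4]>=amin]
def rect(s,mask,z):
    c=max(cv2.findContours(mask.astype(np.uint8),cv2.RETR_EXTERNAL,cv2.CHAIN_APPROX_NONE)[0],key=len)[:,0]
    p=ray(s,c,z)[:,:2]
    (cx,cy),(w,h),a=cv2.minAreaRect((p*1000).astype(np.float32))
    if w<h: w,h,a=h,w,a+90
    return round(cx,1),round(cy,1),round(w,1),round(h,1),round((a+90)%180-90,1)
def masks(s):
    hsv=cv2.cvtColor(s['img'],cv2.COLOR_RGB2HSV).astype(int);H,S,V=hsv[...,0],hsv[...,1],hsv[...,2]
    return dict(red=((H<4)|(H>176))&(S>200)&(V>110),blue=(H>100)&(H<125)&(S>150)&(V>60),green=(H>45)&(H<80)&(S>120),
     white=(S<50)&(V>170),black=(V<45),yellow=(H>20)&(H<30)&(S>130)&(V>120))
E
python3 - <<'E'
from m import *
Z=dict(red=.008,blue=.016,green=.006,white=.012,black=.015,yellow=.022)
T=snap('top');S=snap('side')
for n,s in(('top',T),('side',S)):
    for k,m in masks(s).items():
        for mk,st,c in comps(m,30):
            q=rect(s,mk,Z[k])
            if 250<q[0]<950 and abs(q[1])<500 and q[2]<110: print(n,k,c.round(1),st[4],q)
def crop(s,c,h=28): 
    x,y=map(int,c);return cv2.resize(s['img'][y-h:y+h,x-h:x+h],(260,260),interpolation=cv2.INTER_NEAREST)
a=[crop(T,p) for p in((198,170),(306,213),(320,262))]
b=[crop(S,p) for p in((222,215),(288,174),(325,178))]
cv2.imwrite('pics/c.png',np.vstack([np.hstack(a),np.hstack(b)])[:,:,::-1])
E
```

```text
top red [107.4 140.7] 351 (780.8, 306.0, 55.5, 33.8, 59.2)
top red [352.7 147.6] 370 (693.2, -239.4, 55.1, 35.4, 27.1)
top red [144.4 185.2] 374 (667.2, 230.0, 55.2, 33.1, 36.7)
top red [253.2 220.4] 398 (559.4, 3.7, 55.5, 33.1, 0.9)
top blue [202.5 231.6] 423 (548.7, 112.7, 55.8, 33.4, 11.0)
top green [397.4 238.5] 1458 (481.5, -296.7, 82.1, 80.1, 12.4)
top white [424.4  70.6] 74 (856.6, -441.0, 58.8, 6.6, -52.8)
top white [278.9 116.1] 263 (787.6, -85.3, 39.6, 36.5, -15.2)
top white [185.3 129.9] 1024 (782.2, 128.9, 96.5, 57.0, -78.7)
top white [302.5 162.2] 358 (672.9, -121.2, 54.6, 33.3, 14.1)
top white [107.3 230.6] 371 (577.3, 313.8, 71.8, 23.5, -80.7)
top white [323.4 271.6] 67 (435.8, -127.0, 21.4, 15.2, 12.7)
top white [118.2 281.6] 405 (469.5, 295.6, 70.6, 23.4, -80.7)
top white [255.9 281.8] 34 (431.4, 13.3, 16.0, 10.3, -7.5)
top black [116.2 256.1] 421 (521.6, 296.7, 58.7, 35.0, 9.4)
top black [262.6 273.9] 30 (442.1, 0.5, 40.1, 8.3, -7.8)
top black [207.  282.5] 169 (441.1, 114.4, 32.8, 31.7, 83.9)
side red [253.6 148.4] 121 (691.5, -235.0, 54.3, 42.1, 23.6)
side red [278.4 203.1] 212 (559.3, 7.7, 56.2, 41.1, 0.7)
side red [210.1 258.7] 333 (666.3, 232.8, 55.5, 37.7, 36.7)
side red [147.2 274.4] 388 (779.2, 307.7, 56.3, 37.7, 59.1)
side blue [273.4 231.2] 305 (549.1, 120.9, 52.5, 46.4, 11.1)
side green [321.3 146.6] 218 (482.2, -310.4, 77.9, 56.2, 12.6)
side white [209.6 167.1] 105 (788.5, -92.8, 40.1, 40.0, -13.7)
side white [249.7 169.2] 162 (670.2, -113.8, 53.7, 45.7, 15.7)
side white [179.3 220.2] 607 (781.0, 138.6, 97.6, 56.5, -78.3)
side white [240.5 289.1] 355 (578.5, 294.5, 84.1, 23.8, -79.8)
side white [294.8 293.5] 366 (470.3, 277.1, 83.7, 23.3, -80.9)
side black [322.3 212.1] 44 (448.8, 23.7, 63.1, 33.9, 15.4)
side black [261.  292.1] 62 (528.7, 296.4, 42.8, 36.2, 9.3)
```

View pics/c.png

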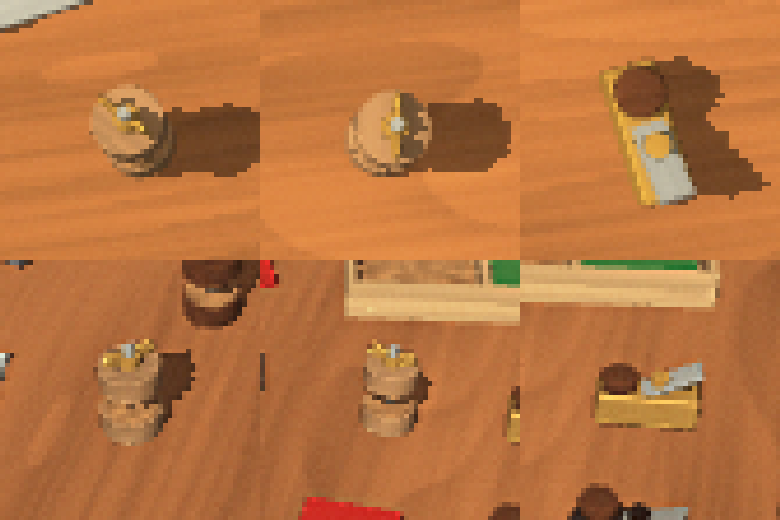

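The crops show the hub of each wing nut clearly: maple A at top px (196,166) and side (221,206), maple B at top (307,211) and side (288.5,164.5). The brass plane's button end points away from the robot.

```bash
python3 - <<'E'
from m import *
T=snap('top');S=snap('side')
def tri(a,b):
    P=[]
    for s in(T,S):
        R=cv2.Rodrigues(np.array(s['rvec'],float))[0];P.append(np.array([[s['fx'],0,s['cx']],[0,s['fy'],s['cy']],[0,0,1]])@np.c_[R,np.array(s['tvec'],float)])
    X=cv2.triangulatePoints(P[0],P[1],np.array(a,float).reshape(2,1),np.array(b,float).reshape(2,1))[:,0];return (X[:3]/X[3]*1000).round(1)
print('hubs',tri((195.8,165.8),(221.1,205.5)),tri((307,211.4),(288.4,164.5)))
print('disc',ray(T,[(197.3,167.4),(305.7,212)],.044).round(4), 'hub on z.056',ray(T,[(195.8,165.8),(307,211.4)],.056).round(4))
# brass edges
f=lambda c,x,y:(c[0]-28+x*56/260-.5,c[1]-28+y*56/260-.5)
print('side near-bottom edge z0',ray(S,[f((325,178),597-520,165),f((325,178),697-520,169)],0).round(4))
print('side near-top edge z22',ray(S,[f((325,178),597-520,136),f((325,178),699-520,139)],.022).round(4))
for n,s,c in(('top',T,(320,262)),('side',S,(325,178))):
    hsv=cv2.cvtColor(s['img'],cv2.COLOR_RGB2HSV).astype(int)
    x,y=c;w=hsv[y-28:y+28,x-28:x+28]
    for z in((.022,0.011,0)):
        H,Sa,V=hsv[...,0],hsv[...,1],hsv[...,2]
        m=(H>=17)&(H<32)&(Sa>120)&(V>100);mm=np.zeros_like(m);mm[y-22:y+22,x-22:x+22]=m[y-22:y+22,x-22:x+22]
        cs=comps(mm,15)
        if cs: b=max(cs,key=lambda q:q[1][4]);print(n,z,b[1],b[2],rect(s,b[0],z))
    # all plane px: not table hue
hsv=cv2.cvtColor(T['img'],cv2.COLOR_RGB2HSV);hs=cv2.cvtColor(S['img'],cv2.COLOR_RGB2HSV)
print(hsv[262,308:316].tolist());print(hs[184,316:340:4].tolist())
w=masks(T)['white']
for mk,st,c in comps(w,300):
    if c[0]<130: print('ledge',rect(T,mk,.035))
# caddy: green floor, outline of cork/wood from green
g=max(comps(masks(T)['green'],300),key=lambda q:q[1][4]);print(rect(T,g[0],.006),g[1])
E
```

```text
hubs [681.8 107.9  55.2] [ 557.2 -106.3   55.7]
disc [[ 0.6815  0.1066  0.044 ]
 [ 0.5579 -0.1054  0.044 ]] hub on z.056 [[ 0.6818  0.1078  0.056 ]
 [ 0.5572 -0.1063  0.056 ]]
side near-bottom edge z0 [[ 0.4813 -0.1048  0.    ]
 [ 0.4214 -0.1174 -0.    ]]
side near-top edge z22 [[ 0.4838 -0.1045  0.022 ]
 [ 0.4236 -0.1182  0.022 ]]
top 0.022 [309 248  17  30 147] [316.76870748 263.3877551 ] (454.9, -118.7, 60.2, 25.3, 8.2)
top 0.011 [309 248  17  30 147] [316.76870748 263.3877551 ] (454.7, -120.7, 61.0, 25.7, 8.2)
top 0 [309 248  17  30 147] [316.76870748 263.3877551 ] (454.6, -122.6, 61.9, 26.1, 8.2)
side 0.022 [313 177  22   9 153] [324.14379085 181.58169935] (453.5, -102.6, 64.5, 37.0, 15.6)
side 0.011 [313 177  22   9 153] [324.14379085 181.58169935] (453.7, -117.6, 65.7, 37.7, 15.6)
side 0 [313 177  22   9 153] [324.14379085 181.58169935] (453.9, -132.6, 66.8, 38.3, 15.6)
[[13, 176, 210], [13, 179, 210], [13, 175, 211], [13, 176, 210], [15, 181, 192], [17, 178, 182], [20, 175, 238], [19, 175, 221]]
[[19, 170, 192], [18, 169, 189], [18, 172, 184], [18, 170, 187], [18, 172, 191], [12, 168, 176]]
ledge (573.9, 304.9, 69.4, 22.8, -80.7)
ledge (469.3, 287.1, 68.5, 22.7, -80.7)
(481.5, -296.7, 82.1, 80.2, 12.5) [ 373  215   50   48 1458]
```

```bash
python3 - <<'E'
from m import *
T=snap('top')
im=np.hstack([cv2.resize(T['img'][160:280,340:440],(500,600),interpolation=cv2.INTER_NEAREST),cv2.resize(T['img'][237:277,310:330],(300,600),interpolation=cv2.INTER_NEAREST)])
cv2.imwrite('pics/d.png',im[:,:,::-1])
E
```

```text
(no output)
```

View pics/d.png

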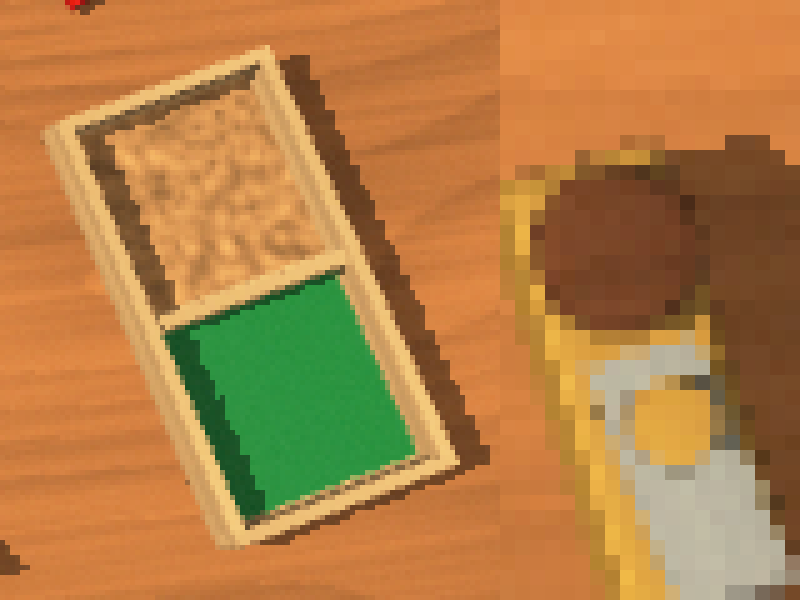

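The crop shows the caddy rim's top-face corners at about (62,125), (268,47), (458,462) and (243,545). That gives its pose once cast onto z = 26 mm.

```bash
cat > go.py <<'E'
from h import *
import sys
from scipy.spatial.transform import Rotation as Ro
# usage: go.py x y z [yaw of tool y, deg]  -> shift in tool axes after the turn, cm
def go(x,y,z,yaw=None,o=None):
    o=o or r.observe();R=Ro.from_rotvec(o['eef_rot']).as_matrix()
    th=np.degrees(np.arctan2(R[1,1],R[0,1]));d=np.array([x,y,z])-o['tool_pos']
    loc=R.T@d*100
    turn=0 if yaw is None else -((yaw-th+90)%180-90)
    c=Ro.from_euler('z',turn,degrees=True).as_matrix()
    print('t',round(o['t'],2),'pos',np.round(o['tool_pos'],4),'yaw',round(th,2),'tilt',R[:2,2].round(4),'grip',round(o['grip_width'],4))
    print('shift now-axes cm',loc.round(2),'| after turn',(c.T@loc).round(2),'turn',round(turn,2))
if __name__=='__main__': go(*map(float,sys.argv[1:]))
E
python3 - <<'E'
from m import *
T=snap('top')
c=np.array([(62,125),(268,47),(458,462),(243,545)])/5-.5+[340,160]
p=ray(T,c,.026)[:,:2]*1000
print(p.round(1)); m=p.mean(0)
ex=(p[0]+p[1]-p[2]-p[3]);print('centre',m,'yaw',np.degrees(np.arctan2(ex[1],ex[0])),'sides',np.linalg.norm(p-np.roll(p,1,0),axis=1))
f=lambda c,x,y:(c[0]-28+x*56/260-.5,c[1]-28+y*56/260-.5)
print('plane top edge',ray(T,[(311.0-.3,249.2),f((320,262),645-520,205)],.022)[:,:2].round(4))
E
python3 go.py .682 .107 .13 100
```

```text
[[ 606.  -216.2]
 [ 628.5 -311.2]
 [ 444.5 -351.6]
 [ 423.4 -256.6]]
centre [ 525.60587902 -283.90604764] yaw 12.441173905344995 sides [187.07449029  97.6797662  188.33992898  97.31444801]
plane top edge [[ 0.4825 -0.1068]
 [ 0.4239 -0.1131]]
t 0.4 pos [0.1826 0.6238 0.2444] yaw 73.69 tilt [ 0.     -0.0002] grip 0.0869
shift now-axes cm [-62.44 -35.57  11.45] | after turn [-40.21 -59.56  11.45] turn -26.31
```

Emit:
{"fn": "jog_arm", "kwargs": {
  "motion": [
    [[0,0,1],-6.6,1],
    [[0,0,2],-6.6,1],
    [[0,0,2],-6.6,1],
    [[0,0,2],-6.5,1],
    [[0,0,1],0,1]
  ],
  "force": 30
}}

```text
t: 0.9
tool_pos: [0.1825, 0.6228, 0.1625]
eef_rot: [0.274, -3.129, 0.004]
ft_force: [0.4, 0.4, 0.6]
grip_width: 0.0868
gripper_force: 0.0
```

Emit:
{"fn": "jog_arm", "kwargs": {
  "motion": [
    [[-2,-3,0],0,1],
    [[-2.6,-3.8,0],0,1],
    [[-2.6,-3.8,0],0,1],
    [[-2.6,-3.8,0],0,1],
    [[-2.6,-3.8,0],0,1]
  ]
}}

```text
t: 1.4
tool_pos: [0.3377, 0.465, 0.1654]
eef_rot: [-0.268, 3.129, 0.002]
ft_force: [0.4, 0.6, -0.1]
grip_width: 0.0872
gripper_force: 0.0
```

Emit:
{"fn": "jog_arm", "kwargs": {
  "motion": [
    [[-2.6,-3.8,0],0,1],
    [[-2.6,-3.8,0],0,1],
    [[-2.6,-3.8,0],0,1],
    [[-2.6,-3.8,0],0,1],
    [[-2.6,-3.8,0],0,1]
  ]
}}

```text
t: 1.9
tool_pos: [0.4987, 0.3003, 0.1655]
eef_rot: [-0.269, 3.129, 0.002]
ft_force: [0.8, 1.0, 0.6]
grip_width: 0.0873
gripper_force: 0.0
```

Emit:
{"fn": "jog_arm", "kwargs": {
  "motion": [
    [[-2.6,-3.8,0],0,1],
    [[-2.6,-3.8,0],0,1],
    [[-2.6,-3.8,0],0,1],
    [[-2.6,-3.8,0],0,1],
    [[-2,-3,0],0,1]
  ]
}}

```text
t: 2.4
tool_pos: [0.6531, 0.1409, 0.1653]
eef_rot: [-0.265, 3.129, -0.001]
ft_force: [0.1, -0.3, 0.2]
grip_width: 0.0869
gripper_force: 0.0
```

```bash
python3 go.py .682 .107 .044 100; python3 - <<'E'
from m import *
T=snap('top');h=cv2.cvtColor(T['img'],cv2.COLOR_RGB2HSV).astype(int)
pts=[]
for y in range(250,277):
    row=[x for x in range(306,324) if 16<=h[y,x,0]<32 and h[y,x,1]>120]
    if row: pts.append((row[0]-.5,y))
vx,vy,x0,y0=cv2.fitLine(np.array(pts,np.float32),cv2.DIST_HUBER,0,.01,.01).ravel()
q=ray(T,[(x0+vx*k,y0+vy*k) for k in(-12,12)],.0)[:,:2];d=q[0]-q[1];d*=np.sign(d[0]);print(q,np.degrees(np.arctan2(d[1],d[0])))
E
```

```text
t 2.4 pos [0.6531 0.1409 0.1653] yaw 99.69 tilt [ 0.0019 -0.0007] grip 0.0869
shift now-axes cm [-2.26 -3.82 12.14] | after turn [-2.24 -3.83 12.14] turn -0.31
[[ 0.47989735 -0.10392477]
 [ 0.43085461 -0.11014503]] 7.228431804518139
```

Emit:
{"fn": "jog_arm", "kwargs": {
  "motion": [
    [[-1.2,-2,1],0,1],
    [[-1,-1.8,1.5],0,1],
    [[0,0,1.5],0,1],
    [[0,0,0],0,1],
    [[0,0,0],0,1]
  ]
}}

```text
t: 2.95
tool_pos: [0.6782, 0.1122, 0.1243]
eef_rot: [0.275, -3.128, -0.002]
ft_force: [0.4, 1.4, 0.4]
grip_width: 0.0869
gripper_force: 0.0
```

```bash
python3 go.py .682 .107 .044 100
```

```text
t 2.95 pos [0.6782 0.1122 0.1243] yaw 100.05 tilt [-0.0014  0.0011] grip 0.0869
shift now-axes cm [-0.29 -0.59  8.03] | after turn [-0.29 -0.59  8.03] turn 0.05
```

Emit:
{"fn": "jog_arm", "kwargs": {
  "motion": [
    [[-0.3,-0.6,2],0,1],
    [[0,0,2],0,1],
    [[0,0,1],0,1],
    [[0,0,0],0,1],
    [[0,0,0],0,1]
  ]
}}

```text
t: 3.45
tool_pos: [0.6835, 0.1058, 0.0756]
eef_rot: [-0.275, 3.128, 0.001]
ft_force: [0.8, -0.8, -0.2]
grip_width: 0.0871
gripper_force: 0.0
```

```bash
python3 go.py .682 .107 .044 100
```

```text
t 3.45 pos [0.6835 0.1058 0.0756] yaw 100.04 tilt [0.0012 0.0007] grip 0.0871
shift now-axes cm [0.13 0.14 3.16] | after turn [0.13 0.14 3.16] turn 0.04
```

Emit:
{"fn": "jog_arm", "kwargs": {
  "motion": [
    [[0,0,1.5],0,1],
    [[0,0,1.2],0,1],
    [[0,0,0.4],0,1],
    [[0,0,0],0,0],
    [[0,0,0],0,-1]
  ],
  "force": 30
}}

```text
t: 3.95
tool_pos: [0.6833, 0.1047, 0.0435]
eef_rot: [0.273, -3.13, 0.0]
ft_force: [0.0, -0.3, 0.3]
grip_width: 0.0777
gripper_force: 0.0
```

Emit:
{"fn": "jog_arm", "kwargs": {
  "motion": [
    [[0,0,0],0,-1],
    [[0,0,0],0,-1],
    [[0,0,0],0,-1],
    [[0,0,0],0,-1],
    [[0,0,0],0,-1]
  ]
}}

```text
t: 4.45
tool_pos: [0.6833, 0.1048, 0.0437]
eef_rot: [-0.273, 3.129, 0.0]
ft_force: [-0.0, 1.0, -0.4]
grip_width: 0.0391
gripper_force: 0.2
```

```bash
for i in 1 2 3; do python3 go.py .476 -.273 .13 102.4|head -1;done; python3 go.py .476 -.273 .13 102.4
```

```text
t 4.45 pos [0.6833 0.1048 0.0437] yaw 99.98 tilt [0.0003 0.0002] grip 0.0391
t 4.45 pos [0.6833 0.1048 0.0437] yaw 99.98 tilt [0.0003 0.0002] grip 0.0391
t 4.45 pos [0.6833 0.1048 0.0437] yaw 99.98 tilt [0.0003 0.0002] grip 0.0391
t 4.45 pos [0.6833 0.1048 0.0437] yaw 99.98 tilt [0.0003 0.0002] grip 0.0391
shift now-axes cm [ 26.96 -33.62  -8.64] | after turn [ 28.36 -32.45  -8.64] turn -2.42
```

Still closing (about 8 cm/s). I'll finish the grip, then lift.

Emit:
{"fn": "jog_arm", "kwargs": {
  "motion": [
    [[0,0,0],0,-1],
    [[0,0,0],0,-1],
    [[0,0,0],0,-1],
    [[0,0,0],0,-1],
    [[0,0,-0.5],0,-1]
  ]
}}

```text
t: 4.95
tool_pos: [0.6825, 0.1045, 0.0477]
eef_rot: [0.273, -3.128, 0.001]
ft_force: [0.1, -0.9, -0.6]
grip_width: 0.0328
gripper_force: 30.0
```

Emit:
{"fn": "jog_arm", "kwargs": {
  "motion": [
    [[0,0,-1.5],0,-1],
    [[0,0,-2.5],0,-1],
    [[0,0,-2.5],0,-1],
    [[0,0,-1.5],0,-1],
    [[0,0,0],-2.4,-1]
  ]
}}

```text
t: 5.45
tool_pos: [0.6853, 0.1048, 0.1328]
eef_rot: [-0.339, 3.117, 0.001]
ft_force: [1.2, 0.8, -0.8]
grip_width: 0.0333
gripper_force: 30.0
```

```bash
python3 go.py .476 -.273 .13 102.4; python3 -c "
from h import *
print(r.observe()['gripper_force'])"
```

```text
t 5.45 pos [0.6853 0.1048 0.1328] yaw 102.42 tilt [0.0061 0.0011] grip 0.0333
shift now-axes cm [ 28.56 -32.39   0.12] | after turn [ 28.55 -32.4    0.12] turn 0.02
30.000113155692816
```

Emit:
{"fn": "jog_arm", "kwargs": {
  "motion": [
    [[1.5,-1.7,0],0,-1],
    [[2.7,-3.1,0],0,-1],
    [[2.7,-3.1,0],0,-1],
    [[2.7,-3.1,0],0,-1],
    [[2.7,-3.1,0],0,-1]
  ]
}}

```text
t: 5.95
tool_pos: [0.5924, -0.0609, 0.1291]
eef_rot: [-0.339, 3.123, -0.0]
ft_force: [0.6, -0.6, -0.5]
grip_width: 0.0329
gripper_force: 30.0
```

Emit:
{"fn": "jog_arm", "kwargs": {
  "motion": [
    [[2.7,-3.1,0],0,-1],
    [[2.7,-3.1,0],0,-1],
    [[2.7,-3.1,0],0,-1],
    [[2.7,-3.1,0],0,-1],
    [[2.7,-3.1,0],0,-1]
  ]
}}

```text
t: 6.45
tool_pos: [0.4937, -0.2412, 0.1293]
eef_rot: [-0.338, 3.122, -0.0]
ft_force: [0.8, -0.3, -0.1]
grip_width: 0.0332
gripper_force: 30.0
```

Emit:
{"fn": "jog_arm", "kwargs": {
  "motion": [
    [[1.5,-1.7,0],0,-1],
    [[1,-1,0],0,-1],
    [[0,0,0],0,-1],
    [[0,0,0],0,-1],
    [[0,0,0],0,-1]
  ]
}}

```text
t: 6.95
tool_pos: [0.4773, -0.2694, 0.1285]
eef_rot: [-0.344, 3.122, 0.001]
ft_force: [-0.0, -0.4, -0.5]
grip_width: 0.0331
gripper_force: 30.0
```

```bash
python3 go.py .476 -.273 .052 102.4
```

```text
t 6.95 pos [ 0.4773 -0.2694  0.1285] yaw 102.56 tilt [0.0004 0.0009] grip 0.0331
shift now-axes cm [ 0.21 -0.33  7.65] | after turn [ 0.21 -0.33  7.65] turn 0.16
```

Emit:
{"fn": "jog_arm", "kwargs": {
  "motion": [
    [[0.2,-0.3,1.5],0,-1],
    [[0,0,2],0,-1],
    [[0,0,2],0,-1],
    [[0,0,1.3],0,-1],
    [[0,0,0],0,-1]
  ]
}}

```text
t: 7.45
tool_pos: [0.4733, -0.2734, 0.0578]
eef_rot: [0.34, -3.119, -0.004]
ft_force: [0.5, 0.4, -0.3]
grip_width: 0.0338
gripper_force: 30.0
```

Emit:
{"fn": "jog_arm", "kwargs": {
  "motion": [
    [[0,0,0.5],0,-1],
    [[0,0,0.2],0,-1],
    [[0,0,0.2],0,-1],
    [[0,0,0],0,-1],
    [[0,0,0],0,-1]
  ]
}}

```text
t: 7.95
tool_pos: [0.475, -0.2749, 0.0519]
eef_rot: [-0.339, 3.123, -0.0]
ft_force: [-1.0, 0.3, -0.9]
grip_width: 0.0328
gripper_force: 30.0
```

```bash
python3 go.py .476 -.273 .050 102.4
```

```text
t 7.95 pos [ 0.475  -0.2749  0.0519] yaw 102.38 tilt [ 0.0008 -0.0002] grip 0.0328
shift now-axes cm [-0.14  0.17  0.19] | after turn [-0.14  0.17  0.19] turn -0.02
```

Emit:
{"fn": "jog_arm", "kwargs": {
  "motion": [
    [[0,0,0.1],0,-1],
    [[0,0,0.1],0,-1],
    [[0,0,0],0,-1],
    [[0,0,0],0,0.2],
    [[0,0,0],0,0.2]
  ]
}}

```text
t: 8.45
tool_pos: [0.4749, -0.2748, 0.0497]
eef_rot: [-0.339, 3.123, 0.0]
ft_force: [0.5, -0.4, 0.2]
grip_width: 0.0422
gripper_force: 0.0
```

Emit:
{"fn": "jog_arm", "kwargs": {
  "motion": [
    [[0,0,0],0,0.2],
    [[0,0,0],0,0.2],
    [[0,0,-1],0,0.2],
    [[0,0,-2.5],0,0.5],
    [[0,0,-4],0,1]
  ]
}}

```text
t: 8.95
tool_pos: [0.4731, -0.274, 0.1239]
eef_rot: [0.338, -3.119, -0.003]
ft_force: [-0.1, 0.7, 0.9]
grip_width: 0.0617
gripper_force: 0.0
```

```bash
python3 go.py .5575 -.106 .11 102.4
```

```text
t 8.95 pos [ 0.4731 -0.274   0.1239] yaw 102.37 tilt [-0.0045  0.0015] grip 0.0617
shift now-axes cm [-11.85  14.6    1.38] | after turn [-11.85  14.59   1.38] turn -0.03
```

Emit:
{"fn": "jog_arm", "kwargs": {
  "motion": [
    [[-2,2.4,0],0,1],
    [[-2.8,3.5,0],0,1],
    [[-2.8,3.5,0.4],0,1],
    [[-2.6,3.2,0.5],0,1],
    [[-1.6,2,0.5],0,1]
  ]
}}

```text
t: 9.45
tool_pos: [0.5604, -0.1028, 0.1114]
eef_rot: [-0.345, 3.121, 0.002]
ft_force: [-1.2, 0.1, 0.4]
grip_width: 0.0863
gripper_force: 0.0
```

Emit:
{"fn": "jog_arm", "kwargs": {
  "motion": [
    [[0,0,0],0,1],
    [[0,0,0],0,1],
    [[0,0,0],0,1]
  ]
}}

```text
t: 9.75
tool_pos: [0.5584, -0.1086, 0.1112]
eef_rot: [-0.335, 3.123, -0.001]
ft_force: [-0.1, -0.6, -0.2]
grip_width: 0.0866
gripper_force: 0.0
```

```bash
python3 go.py .5575 -.106 .044 102.4
```

```text
t 9.75 pos [ 0.5584 -0.1086  0.1112] yaw 102.26 tilt [ 0.0005 -0.0009] grip 0.0866
shift now-axes cm [0.04 0.28 6.71] | after turn [0.04 0.28 6.71] turn -0.14
```

Emit:
{"fn": "jog_arm", "kwargs": {
  "motion": [
    [[0,0.3,1.5],0,1],
    [[0,0,2],0,0.5],
    [[0,0,2],0,0.3],
    [[0,0,1.2],0,0.2],
    [[0,0,0],0,-0.1]
  ]
}}

```text
t: 10.25
tool_pos: [0.556, -0.1043, 0.0412]
eef_rot: [0.336, -3.119, -0.001]
ft_force: [2.0, 0.4, 0.5]
grip_width: 0.0632
gripper_force: 0.0
```

Emit:
{"fn": "jog_arm", "kwargs": {
  "motion": [
    [[0,0,0],0,-1],
    [[0,0,0],0,-1],
    [[0,0,0],0,-1],
    [[0,0,0],0,-1],
    [[0,0,0],0,-1]
  ]
}}

```text
t: 10.75
tool_pos: [0.5588, -0.1041, 0.0444]
eef_rot: [-0.339, 3.122, -0.0]
ft_force: [0.8, -0.5, 2.6]
grip_width: 0.0325
gripper_force: 30.3
```

```bash
python3 go.py .485 -.3145 .13 102.4
```

```text
t 10.75 pos [ 0.5588 -0.1041  0.0444] yaw 102.38 tilt [ 0.0017 -0.0001] grip 0.0325
shift now-axes cm [ 11.7  -18.97  -8.57] | after turn [ 11.71 -18.97  -8.57] turn -0.02
```

Emit:
{"fn": "jog_arm", "kwargs": {
  "motion": [
    [[0,0,-1],0,-1],
    [[0,0,-2.5],0,-1],
    [[0,0,-2.8],0,-1],
    [[0,0,-2.3],0,-1],
    [[0.5,-0.8,0],0,-1]
  ]
}}

```text
t: 11.25
tool_pos: [0.5577, -0.1118, 0.1335]
eef_rot: [-0.342, 3.116, -0.0]
ft_force: [0.7, 0.1, -0.2]
grip_width: 0.0328
gripper_force: 30.3
```

Emit:
{"fn": "jog_arm", "kwargs": {
  "motion": [
    [[1.5,-2.4,0],0,-1],
    [[2.2,-3.6,0],0,-1],
    [[2.4,-3.8,0],0,-1],
    [[2.4,-3.8,0],0,-1],
    [[1.7,-2.9,0],0,-1]
  ]
}}

```text
t: 11.75
tool_pos: [0.4877, -0.2992, 0.1287]
eef_rot: [0.334, -3.122, 0.0]
ft_force: [0.5, -0.2, -1.0]
grip_width: 0.0326
gripper_force: 30.3
```

Emit:
{"fn": "jog_arm", "kwargs": {
  "motion": [
    [[1,-1.5,0],0,-1],
    [[0,0,0],0,-1],
    [[0,0,0],0,-1],
    [[0,0,0],0,-1]
  ]
}}

```text
t: 12.15
tool_pos: [0.4847, -0.3108, 0.129]
eef_rot: [0.342, -3.123, -0.002]
ft_force: [1.0, 0.2, -1.3]
grip_width: 0.0328
gripper_force: 30.3
```

```bash
python3 go.py .485 -.3145 .052 102.4
```

```text
t 12.15 pos [ 0.4847 -0.3108  0.129 ] yaw 102.52 tilt [-0.0004  0.0014] grip 0.0328
shift now-axes cm [ 0.05 -0.38  7.7 ] | after turn [ 0.05 -0.38  7.7 ] turn 0.12
```

The fingers currently close along the caddy's y axis, so one of them would go down onto the first clamp. I'll turn 90° first.

Emit:
{"fn": "jog_arm", "kwargs": {
  "motion": [
    [[0,0,0],7,-1],
    [[0,0,0],8.5,-1],
    [[0,0,0],8.5,-1],
    [[0,0,0],8.5,-1],
    [[0,0,0],8.5,-1]
  ]
}}

```text
t: 12.65
tool_pos: [0.485, -0.3107, 0.1293]
eef_rot: [-0.781, -3.043, -0.001]
ft_force: [-0.4, -0.1, -1.2]
grip_width: 0.0332
gripper_force: 30.3
```

Emit:
{"fn": "jog_arm", "kwargs": {
  "motion": [
    [[0,0,0],8.5,-1],
    [[0,0,0],8.5,-1],
    [[0,0,0],8.5,-1],
    [[0,0,0],8.5,-1],
    [[0,0,0],8.5,-1]
  ]
}}

```text
t: 13.15
tool_pos: [0.4851, -0.3106, 0.1293]
eef_rot: [-1.83, -2.553, -0.001]
ft_force: [0.2, 0.2, -0.8]
grip_width: 0.0331
gripper_force: 30.3
```

Emit:
{"fn": "jog_arm", "kwargs": {
  "motion": [
    [[0,0,0],6.5,-1],
    [[0,0,0],0,-1],
    [[0,0,0],0,-1]
  ]
}}

```text
t: 13.45
tool_pos: [0.4847, -0.3113, 0.1294]
eef_rot: [-1.963, -2.453, -0.001]
ft_force: [-0.4, 0.4, -0.3]
grip_width: 0.0331
gripper_force: 30.3
```

```bash
python3 go.py .485 -.3145 .052 12.4; python3 -c "
from h import *
s=snap('top');cv2.imwrite('pics/e.png',cv2.resize(s['img'][150:290,270:450],(720,560),interpolation=cv2.INTER_CUBIC)[:,:,::-1])"
```

```text
t 13.45 pos [ 0.4847 -0.3113  0.1294] yaw 12.67 tilt [0.     0.0006] grip 0.0331
shift now-axes cm [-0.32 -0.05  7.74] | after turn [-0.32 -0.04  7.74] turn 0.27
```

View pics/e.png

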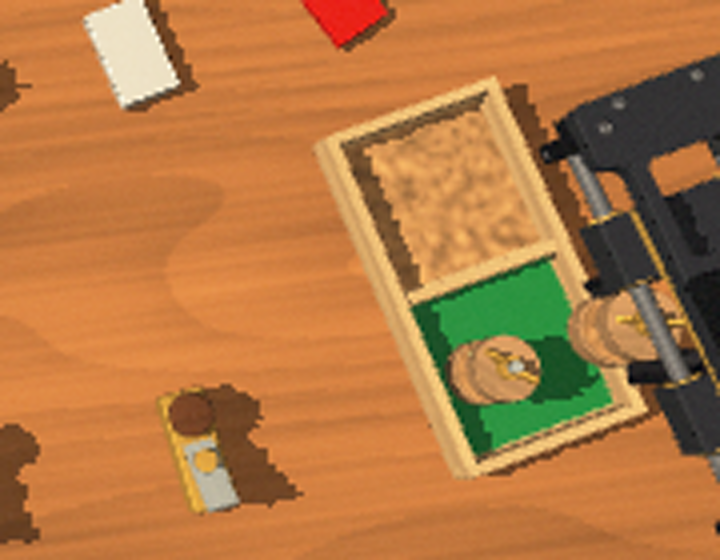

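The picture shows clamp A upright in the green bay at (500,370). Clamp B is held over the −y side.

Emit:
{"fn": "jog_arm", "kwargs": {
  "motion": [
    [[-0.4,0,1.5],0,-1],
    [[0,0,2],0,-1],
    [[0,0,2],0,-1],
    [[0,0,1.3],0,-1],
    [[0,0,0.4],0,-1]
  ]
}}

```text
t: 14.0
tool_pos: [0.4837, -0.316, 0.0552]
eef_rot: [-1.966, -2.446, 0.002]
ft_force: [-0.4, 0.9, -1.0]
grip_width: 0.0327
gripper_force: 30.3
```

Emit:
{"fn": "jog_arm", "kwargs": {
  "motion": [
    [[0,0,0.3],0,-1],
    [[0,0,0.2],0,-1],
    [[0,0,0.1],0,-1],
    [[0,0,0],0,-1],
    [[0,0,0],0,-1]
  ]
}}

```text
t: 14.5
tool_pos: [0.4853, -0.3167, 0.052]
eef_rot: [1.968, 2.448, 0.001]
ft_force: [0.2, 0.6, -0.6]
grip_width: 0.0329
gripper_force: 30.3
```

```bash
python3 go.py .485 -.3145 .0505 12.4
```

```text
t 14.5 pos [ 0.4853 -0.3167  0.052 ] yaw 12.39 tilt [ 0.0009 -0.0002] grip 0.0329
shift now-axes cm [0.22 0.02 0.15] | after turn [0.22 0.02 0.15] turn -0.01
```

Emit:
{"fn": "jog_arm", "kwargs": {
  "motion": [
    [[0,0,0.1],0,-1],
    [[0,0,0.05],0,-1],
    [[0,0,0],0,-1],
    [[0,0,0],0,0.1],
    [[0,0,0],0,0.1]
  ]
}}

```text
t: 15.0
tool_pos: [0.485, -0.3166, 0.05]
eef_rot: [1.969, 2.448, 0.0]
ft_force: [-0.1, 0.1, -0.9]
grip_width: 0.0423
gripper_force: 0.0
```

Emit:
{"fn": "jog_arm", "kwargs": {
  "motion": [
    [[0,0,0],0,0.1],
    [[0,0,0],0,0.1],
    [[0,0,-1],0,0.1],
    [[0,0,-2.5],0,0.1],
    [[0,0,-4],0,1]
  ]
}}

```text
t: 15.5
tool_pos: [0.4835, -0.3156, 0.1243]
eef_rot: [-1.966, -2.445, 0.002]
ft_force: [1.3, 0.1, -0.0]
grip_width: 0.051
gripper_force: 0.0
```

```bash
python3 go.py .455 -.119 .09 97.7;  python3 -c "
from h import *
s=snap('side');cv2.imwrite('pics/f.png',cv2.resize(s['img'][100:200,250:380],(780,600),interpolation=cv2.INTER_CUBIC)[:,:,::-1])"
```

```text
t 15.5 pos [ 0.4835 -0.3156  0.1243] yaw 12.38 tilt [-0.0044  0.0015] grip 0.051
shift now-axes cm [19.81  1.45  3.48] | after turn [ 0.17 19.86  3.48] turn -85.32
```

View pics/f.png

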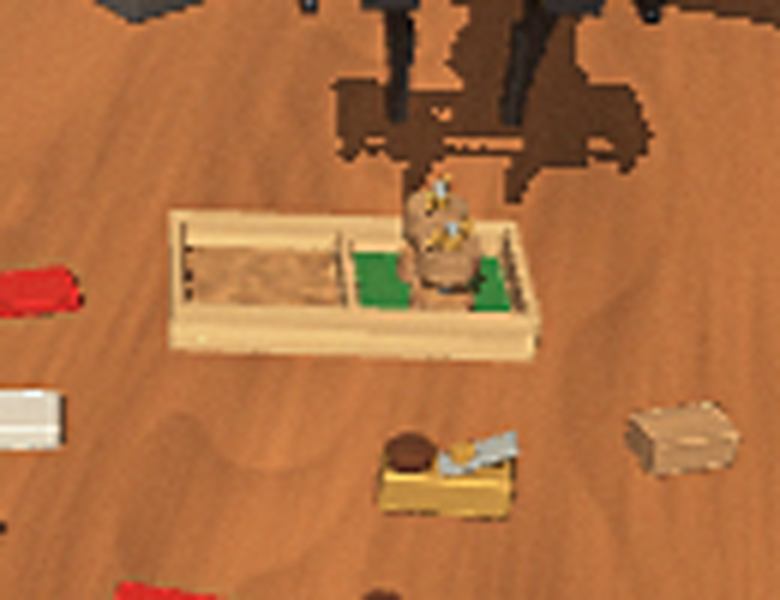

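Both clamps stand upright in the green bay, at (440,230). The brass plane is at (447,480), untouched.

Emit:
{"fn": "jog_arm", "kwargs": {
  "motion": [
    [[2,0,0],0,1],
    [[4,0.4,0],0,1],
    [[5,0.4,0],0,1],
    [[5,0.4,0],0,1],
    [[3.8,0.3,0],0,1]
  ]
}}

```text
t: 16.05
tool_pos: [0.4569, -0.1174, 0.1257]
eef_rot: [1.967, 2.449, 0.003]
ft_force: [-0.5, -0.0, 0.0]
grip_width: 0.0854
gripper_force: 0.0
```

Emit:
{"fn": "jog_arm", "kwargs": {
  "motion": [
    [[0,0,0],-7.8,1],
    [[0,0,0],-8.5,1],
    [[0,0,0],-8.5,1],
    [[0,0,0],-8.5,1],
    [[0,0,0],-8.5,1]
  ]
}}

```text
t: 16.55
tool_pos: [0.4575, -0.1205, 0.1258]
eef_rot: [0.957, 2.991, 0.001]
ft_force: [0.2, -0.2, 0.0]
grip_width: 0.0869
gripper_force: 0.0
```

Emit:
{"fn": "jog_arm", "kwargs": {
  "motion": [
    [[0,0,0],-8.5,1],
    [[0,0,0],-8.5,1],
    [[0,0,0],-8.5,1],
    [[0,0,0],-8.5,1],
    [[0,0,0],-8,1]
  ]
}}

```text
t: 17.05
tool_pos: [0.4575, -0.1206, 0.1258]
eef_rot: [-0.178, 3.135, 0.0]
ft_force: [-0.1, -0.5, -0.5]
grip_width: 0.0866
gripper_force: 0.0
```

Emit:
{"fn": "jog_arm", "kwargs": {
  "motion": [
    [[0,0,0],-1.5,1],
    [[0,0,0],0,1],
    [[0,0,0],0,1]
  ]
}}

```text
t: 17.35
tool_pos: [0.4573, -0.1204, 0.1253]
eef_rot: [-0.207, 3.134, 0.0]
ft_force: [-0.4, -0.0, -0.8]
grip_width: 0.0869
gripper_force: 0.0
```

```bash
python3 go.py .455 -.119 .026 97.7
```

```text
t 17.35 pos [ 0.4573 -0.1204  0.1253] yaw 97.54 tilt [0.0006 0.0001] grip 0.0869
shift now-axes cm [0.22 0.17 9.93] | after turn [0.22 0.17 9.93] turn -0.16
```

Emit:
{"fn": "jog_arm", "kwargs": {
  "motion": [
    [[0.2,0.1,2],0,1],
    [[0,0,3],0,1],
    [[0,0,2.5],0,0.8],
    [[0,0,1.7],0,0.5],
    [[0,0,0.6],0,0.3]
  ],
  "force": 40
}}

```text
t: 17.85
tool_pos: [0.4537, -0.1194, 0.0254]
eef_rot: [0.208, -3.131, -0.0]
ft_force: [-0.0, -0.1, 0.7]
grip_width: 0.0705
gripper_force: 0.0
```

Emit:
{"fn": "jog_arm", "kwargs": {
  "motion": [
    [[0,0,0],0,-0.1],
    [[0,0,0],0,-1],
    [[0,0,0],0,-1],
    [[0,0,0],0,-1],
    [[0,0,0],0,-1]
  ]
}}

```text
t: 18.35
tool_pos: [0.4555, -0.1195, 0.0276]
eef_rot: [-0.21, 3.133, 0.0]
ft_force: [0.1, -0.8, -0.3]
grip_width: 0.0306
gripper_force: 0.0
```

Emit:
{"fn": "jog_arm", "kwargs": {
  "motion": [
    [[0,0,0],0,-1],
    [[0,0,0],0,-1],
    [[0,0,0],0,-1],
    [[0,0,0],0,-1]
  ]
}}

```text
t: 18.75
tool_pos: [0.4553, -0.1195, 0.0274]
eef_rot: [-0.21, 3.134, 0.0]
ft_force: [-1.0, 0.3, 5.7]
grip_width: 0.0236
gripper_force: 40.0
```

```bash
python3 go.py .5705 -.274 .1 102.4
```

```text
t 18.75 pos [ 0.4553 -0.1195  0.0274] yaw 97.68 tilt [0.0005 0.0003] grip 0.0236
shift now-axes cm [ -9.35 -16.85  -7.26] | after turn [ -7.93 -17.56  -7.26] turn -4.72
```

Emit:
{"fn": "jog_arm", "kwargs": {
  "motion": [
    [[0,0,-1],0,-1],
    [[0,0,-2],0,-1],
    [[0,0,-2.5],0,-1],
    [[0,0,-2],-4.7,-1],
    [[0,0,0],0,-1]
  ]
}}

```text
t: 19.25
tool_pos: [0.457, -0.12, 0.1046]
eef_rot: [-0.339, 3.118, -0.001]
ft_force: [1.3, -0.1, -0.9]
grip_width: 0.0237
gripper_force: 40.0
```

Emit:
{"fn": "jog_arm", "kwargs": {
  "motion": [
    [[-1.2,-2.6,0],0,-1],
    [[-1.8,-4,0],0,-1],
    [[-1.8,-4,0],0,-1],
    [[-1.8,-4,0],0,-1],
    [[-1,-2.2,0],0,-1]
  ]
}}

```text
t: 19.75
tool_pos: [0.5658, -0.2705, 0.1004]
eef_rot: [0.333, -3.122, 0.003]
ft_force: [-0.6, 0.2, -2.1]
grip_width: 0.0235
gripper_force: 40.0
```

Emit:
{"fn": "jog_arm", "kwargs": {
  "motion": [
    [[-0.3,-0.6,0],0,-1],
    [[0,0,0],0,-1],
    [[0,0,0],0,-1],
    [[0,0,0],0,-1]
  ]
}}

```text
t: 20.15
tool_pos: [0.569, -0.2708, 0.1017]
eef_rot: [0.34, -3.123, -0.003]
ft_force: [0.4, -0.8, -2.3]
grip_width: 0.0238
gripper_force: 40.0
```

```bash
python3 go.py .5705 -.274 .0345 102.4
```

```text
t 20.15 pos [ 0.569  -0.2708  0.1017] yaw 102.44 tilt [-0.0007  0.0017] grip 0.0238
shift now-axes cm [-0.08 -0.36  6.72] | after turn [-0.08 -0.36  6.72] turn 0.04
```

Emit:
{"fn": "jog_arm", "kwargs": {
  "motion": [
    [[0,-0.3,1.5],0,-1],
    [[0,0,2],0,-1],
    [[0,0,1.5],0,-1],
    [[0,0,1],0,-1],
    [[0,0,0.3],0,-1]
  ]
}}

```text
t: 20.65
tool_pos: [0.5692, -0.2748, 0.0372]
eef_rot: [0.339, -3.121, -0.002]
ft_force: [-0.3, 0.0, -2.0]
grip_width: 0.0237
gripper_force: 40.0
```

Emit:
{"fn": "jog_arm", "kwargs": {
  "motion": [
    [[0,0,0.2],0,-1],
    [[0,0,0.2],0,-1],
    [[0,0,0],0,-1],
    [[0,0,0],0,-1]
  ]
}}

```text
t: 21.05
tool_pos: [0.5706, -0.2757, 0.0356]
eef_rot: [-0.339, 3.122, -0.001]
ft_force: [-1.1, 0.9, -2.0]
grip_width: 0.0237
gripper_force: 40.0
```

```bash
python3 go.py .5705 -.274 .0335 102.4
```

```text
t 21.05 pos [ 0.5706 -0.2757  0.0356] yaw 102.38 tilt [ 0.001  -0.0002] grip 0.0237
shift now-axes cm [-0.03  0.16  0.21] | after turn [-0.03  0.16  0.21] turn -0.02
```

Lower 2 mm, open to about 48 mm, then rise.

Emit:
{"fn": "jog_arm", "kwargs": {
  "motion": [
    [[0,0,0.1],0,-1],
    [[0,0,0.1],0,-1],
    [[0,0,0],0,-1],
    [[0,0,0],0,-0.1],
    [[0,0,0],0,-0.1]
  ]
}}

```text
t: 21.55
tool_pos: [0.5704, -0.2756, 0.0332]
eef_rot: [-0.339, 3.123, -0.0]
ft_force: [-0.0, -1.2, 0.5]
grip_width: 0.0328
gripper_force: 0.0
```

Emit:
{"fn": "jog_arm", "kwargs": {
  "motion": [
    [[0,0,0],0,0],
    [[0,0,0],0,0],
    [[0,0,-1],0,0],
    [[0,0,-2.5],0,0],
    [[0,0,-3.5],0,0.3]
  ]
}}

```text
t: 22.05
tool_pos: [0.569, -0.275, 0.1028]
eef_rot: [0.338, -3.12, -0.002]
ft_force: [1.2, 0.4, -0.1]
grip_width: 0.0464
gripper_force: 0.0
```

```bash
python3 go.py .673 -.121 .09 104.1
```

```text
t 22.05 pos [ 0.569  -0.275   0.1028] yaw 102.37 tilt [-0.0033  0.001 ] grip 0.0464
shift now-axes cm [-13.46  12.81   1.26] | after turn [-13.84  12.4    1.26] turn -1.73
```

Emit:
{"fn": "jog_arm", "kwargs": {
  "motion": [
    [[-2,1.8,0],-1.7,0.5],
    [[-3.2,2.9,0],0,1],
    [[-3.2,2.9,0],0,1],
    [[-3.2,2.9,0],0,1],
    [[-2,1.7,0],0,1]
  ]
}}

```text
t: 22.55
tool_pos: [0.6754, -0.1184, 0.103]
eef_rot: [-0.394, 3.115, 0.004]
ft_force: [0.1, 0.3, 0.1]
grip_width: 0.0822
gripper_force: 0.0
```

Emit:
{"fn": "jog_arm", "kwargs": {
  "motion": [
    [[0,0,0],0,1],
    [[0,0,0],0,1],
    [[0,0,0],0,1]
  ]
}}

```text
t: 22.85
tool_pos: [0.6723, -0.1262, 0.1031]
eef_rot: [0.382, -3.118, 0.001]
ft_force: [-0.0, -0.2, -0.2]
grip_width: 0.0868
gripper_force: 0.0
```

```bash
python3 go.py .673 -.121 .025 104.1
```

```text
t 22.85 pos [ 0.6723 -0.1262  0.1031] yaw 103.98 tilt [-0.0005 -0.001 ] grip 0.0868
shift now-axes cm [-0.2   0.49  7.81] | after turn [-0.2   0.49  7.81] turn -0.12
```

Emit:
{"fn": "jog_arm", "kwargs": {
  "motion": [
    [[-0.2,0.5,2],0,1],
    [[0,0,2.5],0,1],
    [[0,0,2],0,0.8],
    [[0,0,1],0,0.6],
    [[0,0,0.2],0,0.4]
  ],
  "force": 25
}}

```text
t: 23.35
tool_pos: [0.6724, -0.1205, 0.0249]
eef_rot: [0.382, -3.116, -0.0]
ft_force: [0.1, 0.4, 0.4]
grip_width: 0.0705
gripper_force: 0.0
```

Emit:
{"fn": "jog_arm", "kwargs": {
  "motion": [
    [[0,0,0],0,0.2],
    [[0,0,0],0,0.1]
  ]
}}

```text
t: 23.55
tool_pos: [0.6746, -0.1198, 0.0275]
eef_rot: [-0.384, 3.116, -0.001]
ft_force: [0.9, -0.3, -1.1]
grip_width: 0.0549
gripper_force: 0.0
```

```bash
python3 go.py .673 -.121 .0255 104.1
```

```text
t 23.55 pos [ 0.6746 -0.1198  0.0275] yaw 104.05 tilt [ 0.0021 -0.0002] grip 0.0549
shift now-axes cm [ 0.18 -0.08  0.19] | after turn [ 0.19 -0.08  0.19] turn -0.05
```

Emit:
{"fn": "jog_arm", "kwargs": {
  "motion": [
    [[0.2,0,0.1],0,0],
    [[0,0,0],0,-1],
    [[0,0,0],0,-1],
    [[0,0,0],0,-1],
    [[0,0,0],0,-1]
  ]
}}

```text
t: 24.05
tool_pos: [0.6721, -0.1197, 0.0255]
eef_rot: [-0.385, 3.117, -0.0]
ft_force: [-1.0, 0.0, 2.6]
grip_width: 0.0333
gripper_force: 25.0
```

Emit:
{"fn": "jog_arm", "kwargs": {
  "motion": [
    [[0,0,0],0,-1],
    [[0,0,0],0,-1],
    [[0,0,0],0,-1]
  ]
}}

```text
t: 24.35
tool_pos: [0.672, -0.1197, 0.0255]
eef_rot: [-0.385, 3.117, 0.0]
ft_force: [-1.4, 0.3, 3.7]
grip_width: 0.0337
gripper_force: 25.0
```

```bash
python3 go.py .5216 .2963 .12 99.4
```

```text
t 24.35 pos [ 0.672  -0.1197  0.0255] yaw 104.08 tilt [0.0004 0.0001] grip 0.0337
shift now-axes cm [ 4.47 44.01 -9.46] | after turn [ 8.04 43.5  -9.46] turn 4.68
```

Emit:
{"fn": "jog_arm", "kwargs": {
  "motion": [
    [[0,0,-1],0,-1],
    [[0,0,-2.5],0,-1],
    [[0,0,-3],0,-1],
    [[0,0,-2.9],0,-1],
    [[0,0,0],4.7,-1]
  ]
}}

```text
t: 24.85
tool_pos: [0.6747, -0.1206, 0.1245]
eef_rot: [-0.254, 3.123, -0.002]
ft_force: [0.4, 0.0, -0.4]
grip_width: 0.0338
gripper_force: 25.0
```

Emit:
{"fn": "jog_arm", "kwargs": {
  "motion": [
    [[0.4,2.2,0],0,-1],
    [[0.7,3.9,0],0,-1],
    [[0.7,3.9,0],0,-1],
    [[0.7,3.9,0],0,-1],
    [[0.7,3.9,0],0,-1]
  ]
}}

```text
t: 25.35
tool_pos: [0.6106, 0.0522, 0.1193]
eef_rot: [-0.257, 3.131, 0.0]
ft_force: [0.3, 0.2, 0.2]
grip_width: 0.0336
gripper_force: 25.0
```

Emit:
{"fn": "jog_arm", "kwargs": {
  "motion": [
    [[0.7,3.9,0],0,-1],
    [[0.7,3.9,0],0,-1],
    [[0.7,3.9,0],0,-1],
    [[0.7,3.9,0],0,-1],
    [[0.7,3.9,0],0,-1]
  ]
}}

```text
t: 25.85
tool_pos: [0.5443, 0.2389, 0.1195]
eef_rot: [-0.257, 3.131, 0.001]
ft_force: [0.4, 0.3, -0.2]
grip_width: 0.0335
gripper_force: 25.0
```

Emit:
{"fn": "jog_arm", "kwargs": {
  "motion": [
    [[0.7,3.6,0],0,-1],
    [[0.4,2.3,0],0,-1],
    [[0,0,0],0,-1],
    [[0,0,0],0,-1],
    [[0,0,0],0,-1]
  ]
}}

```text
t: 26.35
tool_pos: [0.5253, 0.2919, 0.1192]
eef_rot: [-0.253, 3.131, -0.002]
ft_force: [-0.5, -0.5, -0.0]
grip_width: 0.0337
gripper_force: 25.0
```

```bash
python3 go.py .5216 .2963 .042 99.4
```

```text
t 26.35 pos [0.5253 0.2919 0.1192] yaw 99.24 tilt [ 0.0005 -0.0009] grip 0.0337
shift now-axes cm [0.3  0.51 7.72] | after turn [0.3  0.51 7.72] turn -0.16
```

Emit:
{"fn": "jog_arm", "kwargs": {
  "motion": [
    [[0.3,0.5,1.5],0,-1],
    [[0,0,2],0,-1],
    [[0,0,1.5],0,-1],
    [[0,0,0.8],0,-1],
    [[0,0,0.2],0,-1]
  ]
}}

```text
t: 26.85
tool_pos: [0.5201, 0.2973, 0.0575]
eef_rot: [0.255, -3.129, 0.002]
ft_force: [1.0, 0.2, -0.8]
grip_width: 0.0336
gripper_force: 25.0
```

Emit:
{"fn": "jog_arm", "kwargs": {
  "motion": [
    [[0,0,0],0,-1],
    [[0,0,0],0,-1],
    [[0,0,0],0,-1]
  ]
}}

```text
t: 27.15
tool_pos: [0.5213, 0.2986, 0.0599]
eef_rot: [-0.257, 3.13, 0.001]
ft_force: [0.1, 1.0, 0.4]
grip_width: 0.0338
gripper_force: 25.0
```

```bash
python3 go.py .5216 .2963 .0415 99.4
```

```text
t 27.15 pos [0.5213 0.2986 0.0599] yaw 99.38 tilt [0.0013 0.0009] grip 0.0338
shift now-axes cm [ 0.01 -0.23  1.84] | after turn [ 0.01 -0.23  1.84] turn -0.02
```

Emit:
{"fn": "jog_arm", "kwargs": {
  "motion": [
    [[0,-0.2,1],0,-1],
    [[0,0,0.6],0,-1],
    [[0,0,0],0,-1],
    [[0,0,0],0,-1],
    [[0,0,0],0,-1]
  ]
}}

```text
t: 27.65
tool_pos: [0.5212, 0.2964, 0.0432]
eef_rot: [-0.257, 3.131, 0.0]
ft_force: [-0.3, -0.2, 0.4]
grip_width: 0.0341
gripper_force: 25.0
```

```bash
python3 go.py .5216 .2963 .0405 99.4
```

```text
t 27.65 pos [0.5212 0.2964 0.0432] yaw 99.38 tilt [0.0002 0.0002] grip 0.0341
shift now-axes cm [-0.04 -0.02  0.27] | after turn [-0.04 -0.02  0.27] turn -0.02
```

Emit:
{"fn": "jog_arm", "kwargs": {
  "motion": [
    [[0,0,0.15],0,-1],
    [[0,0,0.1],0,-1],
    [[0,0,0],0,-1],
    [[0,0,0],0,0],
    [[0,0,0],0,0.2]
  ]
}}

```text
t: 28.15
tool_pos: [0.5211, 0.2964, 0.0407]
eef_rot: [-0.257, 3.131, 0.0]
ft_force: [0.2, 0.4, 0.2]
grip_width: 0.0431
gripper_force: 0.0
```

Emit:
{"fn": "jog_arm", "kwargs": {
  "motion": [
    [[0,0,0],0,0.2],
    [[0,0,-1],0,0.3],
    [[0,0,-2.5],0,1],
    [[0,0,-4],0,1],
    [[0,-3,0],0,1]
  ]
}}

```text
t: 28.65
tool_pos: [0.5281, 0.2732, 0.1218]
eef_rot: [-0.267, 3.121, 0.012]
ft_force: [1.5, 0.3, -0.3]
grip_width: 0.0728
gripper_force: 0.0
```

Emit:
{"fn": "jog_arm", "kwargs": {
  "motion": [
    [[0,-5,0],0,1],
    [[0,-5,0],0,1],
    [[0,-5,0],0,1],
    [[0,-5,0],0,1],
    [[0,-4,0],0,1]
  ]
}}

```text
t: 29.15
tool_pos: [0.5655, 0.0264, 0.1168]
eef_rot: [-0.253, 3.13, -0.0]
ft_force: [0.3, -0.1, 0.3]
grip_width: 0.0867
gripper_force: 0.0
```

```bash
python3 go.py .5594 .0037 .06 91; python3 - <<'E'
from m import *
T=snap('top');S=snap('side')
for mk,st,c in comps(masks(T)['white'],150):
    if c[0]<180 and c[1]>200: print(c,rect(T,mk,.027),rect(T,mk,.035))
for mk,st,c in comps(masks(T)['red'],150): print('red',rect(T,mk,.008))
cv2.imwrite('pics/g.png',np.vstack([cv2.resize(T['img'][210:300,80:200],(600,300)),cv2.resize(S['img'][255:325,215:315],(600,300))])[:,:,::-1])
E
```

```text
t 29.15 pos [0.5655 0.0264 0.1168] yaw 99.25 tilt [ 0.0017 -0.0001] grip 0.0867
shift now-axes cm [ 0.97 -2.14  5.68] | after turn [ 0.66 -2.26  5.68] turn 8.25
[107.27733333 230.672     ] (575.0, 307.9, 70.4, 23.2, -80.6) (573.9, 304.8, 69.6, 23.0, -80.6)
[113.96567506 256.24942792] (521.2, 296.1, 54.9, 32.5, 9.5) (520.6, 293.1, 54.3, 32.1, 9.5)
[118.19756098 281.65365854] (469.3, 290.0, 69.3, 23.2, -80.6) (469.3, 287.1, 68.5, 23.0, -80.6)
red (780.4, 305.4, 55.5, 33.8, 59.2)
red (692.9, -239.3, 55.0, 35.2, 27.5)
red (666.4, 229.7, 55.6, 33.3, 38.5)
```

View pics/g.png

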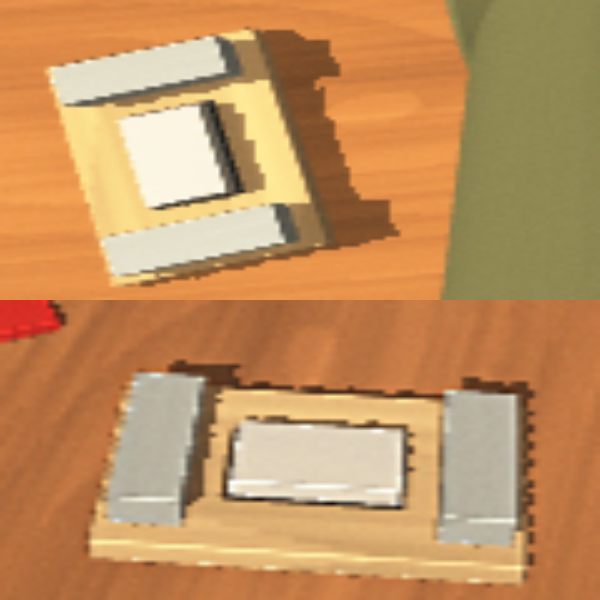

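The white plate lies squarely on the black mark, centre (170,155) in the top half, with an even border. Its measured pose is within 0.5 mm and 0.2° of the mark. Next is the red plate.

Emit:
{"fn": "jog_arm", "kwargs": {
  "motion": [
    [[0,0,0],8.2,1],
    [[0.6,-2.2,1],0,1],
    [[0,0,2],0,1],
    [[0,0,1],0,1],
    [[0,0,0],0,1]
  ]
}}

```text
t: 29.75
tool_pos: [0.5585, 0.0088, 0.0745]
eef_rot: [0.034, -3.139, -0.0]
ft_force: [-0.8, 0.7, 0.3]
grip_width: 0.0869
gripper_force: 0.0
```

Emit:
{"fn": "jog_arm", "kwargs": {
  "motion": [
    [[0,0,0],0,0.8],
    [[0,0,0],0,0.5]
  ]
}}

```text
t: 29.95
tool_pos: [0.5603, 0.0085, 0.0765]
eef_rot: [-0.034, 3.14, 0.001]
ft_force: [0.1, -0.3, 0.2]
grip_width: 0.0775
gripper_force: 0.0
```

```bash
python3 go.py .5594 .0037 .025 91
```

```text
t 29.95 pos [0.5603 0.0085 0.0765] yaw 91.24 tilt [0.0015 0.0004] grip 0.0775
shift now-axes cm [ 0.1  -0.48  5.15] | after turn [ 0.1  -0.48  5.15] turn 0.24
```

Emit:
{"fn": "jog_arm", "kwargs": {
  "motion": [
    [[0.1,-0.5,1.5],0.2,0.5],
    [[0,0,2],0,0.4],
    [[0,0,1.2],0,0.2],
    [[0,0,0.2],0,0.1],
    [[0,0,0],0,0.1]
  ]
}}

```text
t: 30.45
tool_pos: [0.5583, 0.0026, 0.0261]
eef_rot: [0.027, -3.141, 0.001]
ft_force: [1.2, -0.3, 0.3]
grip_width: 0.0495
gripper_force: 0.0
```

Emit:
{"fn": "jog_arm", "kwargs": {
  "motion": [
    [[0,0,0],0,0.1],
    [[0,0,0],0,0.1]
  ]
}}

```text
t: 30.65
tool_pos: [0.5593, 0.0028, 0.0273]
eef_rot: [-0.027, 3.14, 0.001]
ft_force: [-0.1, 0.2, -0.6]
grip_width: 0.048
gripper_force: 0.0
```

```bash
python3 go.py .5594 .0037 .025 91
```

```text
t 30.65 pos [0.5593 0.0028 0.0273] yaw 90.99 tilt [0.0015 0.0004] grip 0.048
shift now-axes cm [-0.01  0.09  0.23] | after turn [-0.01  0.09  0.23] turn -0.01
```

Emit:
{"fn": "jog_arm", "kwargs": {
  "motion": [
    [[0,0.1,0.2],0,0.1],
    [[0,0,0],0,-0.2],
    [[0,0,0],0,-1],
    [[0,0,0],0,-1],
    [[0,0,0],0,-1]
  ]
}}

```text
t: 31.15
tool_pos: [0.5587, 0.0039, 0.0247]
eef_rot: [-0.027, 3.141, 0.0]
ft_force: [0.3, 0.2, 0.5]
grip_width: 0.0334
gripper_force: 25.0
```

Emit:
{"fn": "jog_arm", "kwargs": {
  "motion": [
    [[0,0,0],0,-1],
    [[0,0,0],0,-1],
    [[0,0,0],0,-1]
  ]
}}

```text
t: 31.45
tool_pos: [0.5587, 0.0038, 0.0247]
eef_rot: [-0.027, 3.141, 0.0]
ft_force: [0.4, 0.5, 1.8]
grip_width: 0.0334
gripper_force: 25.0
```

```bash
python3 go.py .5213 .2962 .12 99.45
```

```text
t 31.45 pos [0.5587 0.0038 0.0247] yaw 90.98 tilt [0.0002 0.0002] grip 0.0334
shift now-axes cm [ 3.23 29.3  -9.53] | after turn [-1.11 29.45 -9.53] turn -8.47
```

Emit:
{"fn": "jog_arm", "kwargs": {
  "motion": [
    [[0,0,-1],0,-1],
    [[0,0,-2.5],0,-1],
    [[0,0,-3],0,-1],
    [[0,0,-2.9],0,-1],
    [[0,0,0],-8.5,-1]
  ]
}}

```text
t: 31.95
tool_pos: [0.5616, 0.0035, 0.1235]
eef_rot: [-0.263, 3.122, 0.001]
ft_force: [1.0, -0.1, -0.6]
grip_width: 0.0336
gripper_force: 25.0
```

Emit:
{"fn": "jog_arm", "kwargs": {
  "motion": [
    [[-0.1,2.4,0],0,-1],
    [[-0.1,4,0],0,-1],
    [[-0.2,4,0],0,-1],
    [[-0.2,4,0],0,-1],
    [[-0.2,4,0],0,-1]
  ]
}}

```text
t: 32.45
tool_pos: [0.536, 0.1879, 0.1194]
eef_rot: [-0.259, 3.13, 0.001]
ft_force: [1.5, -0.7, 0.9]
grip_width: 0.0334
gripper_force: 25.0
```

Emit:
{"fn": "jog_arm", "kwargs": {
  "motion": [
    [[-0.1,4,0],0,-1],
    [[-0.1,4,0],0,-1],
    [[-0.1,2.8,0],0,-1],
    [[0,0,0],0,-1],
    [[0,0,0],0,-1]
  ]
}}

```text
t: 32.95
tool_pos: [0.5212, 0.2939, 0.1189]
eef_rot: [-0.262, 3.13, -0.001]
ft_force: [-0.4, -0.8, 0.1]
grip_width: 0.0331
gripper_force: 25.0
```

Emit:
{"fn": "jog_arm", "kwargs": {
  "motion": [
    [[0,0,0],0,-1],
    [[0,0,0],0,-1]
  ]
}}

```text
t: 33.15
tool_pos: [0.522, 0.2918, 0.1188]
eef_rot: [-0.255, 3.131, -0.001]
ft_force: [0.4, -0.9, 0.4]
grip_width: 0.0335
gripper_force: 25.0
```

```bash
python3 go.py .5206 .2962 .07 99.45
```

```text
t 33.15 pos [0.522  0.2918 0.1188] yaw 99.33 tilt [ 0.0004 -0.0004] grip 0.0335
shift now-axes cm [0.07 0.46 4.88] | after turn [0.07 0.46 4.88] turn -0.12
```

Emit:
{"fn": "jog_arm", "kwargs": {
  "motion": [
    [[0.1,0.4,1.5],0,-1],
    [[0,0,2],0,-1],
    [[0,0,1.2],0,-1],
    [[0,0,0],0,-1],
    [[0,0,0],0,-1]
  ]
}}

```text
t: 33.65
tool_pos: [0.5197, 0.297, 0.0713]
eef_rot: [0.259, -3.131, 0.001]
ft_force: [0.4, -0.1, -0.6]
grip_width: 0.0333
gripper_force: 25.0
```

Emit:
{"fn": "jog_arm", "kwargs": {
  "motion": [
    [[0,0,0],0,-1],
    [[0,0,0],0,-1]
  ]
}}

```text
t: 33.85
tool_pos: [0.5203, 0.2977, 0.0725]
eef_rot: [-0.259, 3.129, 0.001]
ft_force: [-0.1, 0.7, -0.6]
grip_width: 0.0338
gripper_force: 25.0
```

```bash
python3 go.py .5206 .2962 .0535 99.45
```

```text
t 33.85 pos [0.5203 0.2977 0.0725] yaw 99.47 tilt [0.0014 0.001 ] grip 0.0338
shift now-axes cm [-0.   -0.15  1.9 ] | after turn [-0.   -0.15  1.9 ] turn 0.02
```

Emit:
{"fn": "jog_arm", "kwargs": {
  "motion": [
    [[0,-0.15,1],0,-1],
    [[0,0,0.6],0,-1],
    [[0,0,0],0,-1],
    [[0,0,0],0,-1],
    [[0,0,0],0,-1]
  ]
}}

```text
t: 34.35
tool_pos: [0.5201, 0.2959, 0.0557]
eef_rot: [-0.26, 3.131, 0.0]
ft_force: [0.3, 0.0, -0.1]
grip_width: 0.0335
gripper_force: 25.0
```

```bash
python3 go.py .5206 .2962 .0517 99.45
```

```text
t 34.35 pos [0.5201 0.2959 0.0557] yaw 99.48 tilt [0.0002 0.0001] grip 0.0335
shift now-axes cm [-0.06  0.02  0.4 ] | after turn [-0.06  0.02  0.4 ] turn 0.03
```

Emit:
{"fn": "jog_arm", "kwargs": {
  "motion": [
    [[-0.05,0,0.2],0,-1],
    [[0,0,0.15],0,-1],
    [[0,0,0],0,-1],
    [[0,0,0],0,-1]
  ]
}}

```text
t: 34.75
tool_pos: [0.5204, 0.296, 0.052]
eef_rot: [0.26, -3.131, 0.0]
ft_force: [-0.0, 0.1, -0.4]
grip_width: 0.0336
gripper_force: 25.0
```

```bash
python3 go.py .5206 .2962 .0517 99.45
```

```text
t 34.75 pos [0.5204 0.296  0.052 ] yaw 99.49 tilt [-0. -0.] grip 0.0336
shift now-axes cm [-0.02  0.02  0.03] | after turn [-0.02  0.02  0.03] turn 0.04
```

Release slowly, rise and move clear.

Emit:
{"fn": "jog_arm", "kwargs": {
  "motion": [
    [[0,0,0.05],0,-1],
    [[0,0,0],0,-0.1],
    [[0,0,0],0,0.1],
    [[0,0,0],0,0.2],
    [[0,0,0],0,0.2]
  ]
}}

```text
t: 35.25
tool_pos: [0.5204, 0.296, 0.0516]
eef_rot: [-0.26, 3.131, 0.0]
ft_force: [1.0, 0.1, -0.1]
grip_width: 0.0503
gripper_force: 0.0
```

Emit:
{"fn": "jog_arm", "kwargs": {
  "motion": [
    [[0,0,-1],0,0.3],
    [[0,0,-2.5],0,1],
    [[0,0,-4],0,1],
    [[0,0,-3],0,1],
    [[0,-3,0],0,1]
  ]
}}

```text
t: 35.75
tool_pos: [0.5269, 0.2725, 0.1624]
eef_rot: [-0.27, 3.122, 0.012]
ft_force: [0.5, 1.1, -0.0]
grip_width: 0.0804
gripper_force: 0.0
```

Emit:
{"fn": "jog_arm", "kwargs": {
  "motion": [
    [[0,-5,0],0,1],
    [[0,-5,0],0,1],
    [[0,-5,0],0,1],
    [[0,-5,0],0,1],
    [[0,0,0],0,1]
  ]
}}

```text
t: 36.25
tool_pos: [0.5595, 0.0592, 0.1581]
eef_rot: [-0.24, 3.13, -0.006]
ft_force: [1.1, -0.8, 0.4]
grip_width: 0.0869
gripper_force: 0.0
```

```bash
python3 - <<'E'
from m import *
T=snap('top');S=snap('side')
for mk,st,c in comps(masks(T)['red'],150):
    if c[1]>225: print('red',rect(T,mk,.035))
for mk,st,c in comps(masks(T)['white'],150):
    if c[0]<180 and c[1]>200: print(c,rect(T,mk,.035))
a=cv2.resize(T['img'][210:300,80:200],(400,300));b=cv2.resize(S['img'][255:325,215:315],(400,300))
c=cv2.resize(T['img'][160:280,320:450],(400,300));d=cv2.resize(S['img'][115:195,250:370],(400,300))
cv2.imwrite('pics/i.png',np.vstack([np.hstack([a,b]),np.hstack([c,d])])[:,:,::-1])
E
```

```text
red (520.7, 297.7, 55.1, 28.1, 8.8)
[100.24090909 232.78181818] (571.7, 318.8, 41.2, 23.1, -80.4)
[108.4494382  284.31460674] (466.5, 305.5, 33.0, 22.6, -79.2)
```

View pics/i.png

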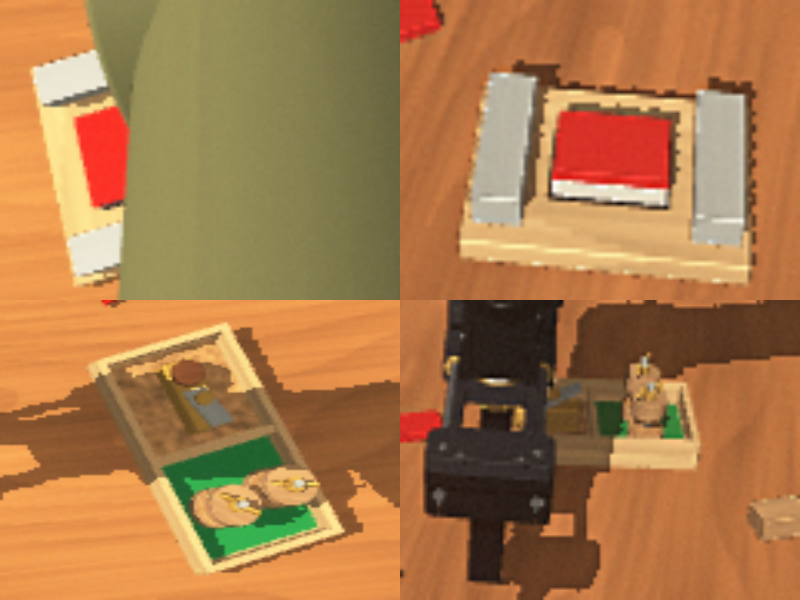

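The red plate sits flush on the white one, centred on the mark ((612,150) in the side crop). Both clamps stand in the green bay, and the plane is on its sole in the cork bay.

Emit:
{"fn": "jog_arm", "kwargs": {
  "motion": [
    [[0,0,0],0,1],
    [[0,0,0],0,1],
    [[0,0,0],0,1]
  ]
}}

```text
t: 36.65
tool_pos: [0.5581, 0.0707, 0.1566]
eef_rot: [0.264, -3.13, -0.0]
ft_force: [-0.4, 0.1, 0.3]
grip_width: 0.0876
gripper_force: 0.0
```

```bash
python3 -c "
from workcell import r
print(r.finish_job())"
```

```text
the job is handed in; nothing more can be done
None
```

The job is handed in at about 37 s: both maple clamps stand in the green-lined bay, the brass plane is on its sole in the cork-lined bay, and the red plate is stacked on the white one on the black mark, 20 mm in all, to match the ledges.

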